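# Find the loose clamp screw on the curtain pole display and flag it

## Task

One of the three blue T-bar screws on the curtain pole display has worked loose: try all three, in order from the robot's left to its right, with the closed fingertips, pushing one end of the bar sideways with a few newtons and never forcing it (20 N would be too much). A firm screw holds and the loose one gives way: swing that one about 30 degrees or more to be sure and leave it turned. Then take the red flag from its holder, set it upright and fully home in the socket beside the loose screw and let go, leaving the firm screws and everything else as they are.

Things in the scene. Friction and masses are not known exactly. Their poses are not given: they have to be found in the camera images.
- display: display, fixed: plank 12 mm thick, x -100 to +65 mm, 320 mm in y; a 22 mm brass pole along y, 36 mm up, 384 mm over its dark end knobs, runs through three white brackets (46 mm in x, 32 in y, top 60 mm up) 115 mm apart along y. Each has a vertical T-bar clamp screw on top and a grey flag socket on its -x side. Origin on the counter under the middle bracket
- head_a (a point): on the vertical axis of screw a, mid-height of its blue T-bar, 80 mm above the counter; display axes, does not turn. Bar 84 mm long (42 each side), 10 thick, 14 high (73 to 87 mm up), on a 20 mm round steel boss (top 89 mm up); 13 mm of air between bar and bracket. At joint value 0 the bar lies along the display's x turned by 0.25 rad counterclockwise from above
- screw_a (a joint): turn of screw a (the left one seen from the robot), rad, 0 at start, positive clockwise from above, limits +-1.3. One of the three, any, drawn afresh each time, is loose: it turns either way at 0.08 N m (2 to 5 N on the bar's outer half) and stays where left. The other two are firm: they hold to about 1.4 N m and give under 0.05 rad to a gentle push
- head_b (a point): on the vertical axis of screw b, mid-height of its blue T-bar, 80 mm above the counter; display axes, does not turn. Bar 84 mm long (42 each side), 10 thick, 14 high (73 to 87 mm up), on a 20 mm round steel boss (top 89 mm up); 13 mm of air between bar and bracket. At joint value 0 the bar lies along the display's x turned by -0.3 rad counterclockwise from above
- screw_b (a joint): turn of screw b (the middle one seen from the robot), rad, 0 at start, positive clockwise from above, limits +-1.3. One of the three, any, drawn afresh each time, is loose: it turns either way at 0.08 N m (2 to 5 N on the bar's outer half) and stays where left. The other two are firm: they hold to about 1.4 N m and give under 0.05 rad to a gentle push
- head_c (a point): on the vertical axis of screw c, mid-height of its blue T-bar, 80 mm above the counter; display axes, does not turn. Bar 84 mm long (42 each side), 10 thick, 14 high (73 to 87 mm up), on a 20 mm round steel boss (top 89 mm up); 13 mm of air between bar and bracket. At joint value 0 the bar lies along the display's x turned by 0.05 rad counterclockwise from above
- screw_c (a joint): turn of screw c (the right one seen from the robot), rad, 0 at start, positive clockwise from above, limits +-1.3. One of the three, any, drawn afresh each time, is loose: it turns either way at 0.08 N m (2 to 5 N on the bar's outer half) and stays where left. The other two are firm: they hold to about 1.4 N m and give under 0.05 rad to a gentle push
- socket_a (a point): centre of the mouth of the flag socket beside screw a, 58 mm from the screw's axis on the display's -x side, 48 mm above the counter: a grey block 34 x 34 mm with a vertical round hole 13 mm wide (a little chamfered) and 30 mm deep; axes as the display's
- socket_b (a point): centre of the mouth of the flag socket beside screw b, 58 mm from the screw's axis on the display's -x side, 48 mm above the counter: a grey block 34 x 34 mm with a vertical round hole 13 mm wide (a little chamfered) and 30 mm deep; axes as the display's
- socket_c (a point): centre of the mouth of the flag socket beside screw c, 58 mm from the screw's axis on the display's -x side, 48 mm above the counter: a grey block 34 x 34 mm with a vertical round hole 13 mm wide (a little chamfered) and 30 mm deep; axes as the display's
- holder: black foot 70 x 70 x 12 mm with a grey block 34 x 34 x 36 mm on it, fixed to the counter, with the same 13 mm hole, 30 mm deep, mouth 48 mm above the counter; the flag starts in it. Origin on the counter under the hole
- flag: red flag, about 40 g, 125 mm tall: a round steel stem 10 mm thick, foot chamfered, a dark collar 26 mm wide and 5 mm thick whose underside is 28 mm above the foot, and on top a red plate 30 mm wide (its x), 12 mm thick (its y), 40 mm high. Origin at the centre of the foot, z up the stem. Fully home the collar rests on the socket block, the origin 28 mm below the mouth
- flag_grip (a point): centre of the flag's red plate, 105 mm above its foot; axes as the flag's. Grip the plate across its 12 mm thickness (y)
- ring_box: bystander: loose orange open box of curtain rings, 80 x 100 x 45 mm, origin under its centre
- finial: bystander: loose copper pole end, 48 mm wide and 66 mm tall, origin under its centre
- jar: bystander: loose pale jar with green cap, 56 mm wide and 70 mm tall, origin under its centre
- bracket: bystander: loose dark steel angle bracket, 60 x 45 x 46 mm, origin under its centre
Not all that is in view belongs to the job. Of the things that look like the flag, the larger one is meant.

How it is judged:
By the outcome, as a careful person would: the job done as asked, in the order asked, and still so for the second after the job is handed in, with the robot touching nothing.
It also fails if it takes over 72 s, if anything falls off the work surface, if the arm or the gripper's body presses on something with over 40 N, if the wrist force passes 120 N, or if a joint passes its speed limit or range.

## Robot

A 6-joint arm with a two-finger parallel gripper is mounted at the origin on the work surface. World frame = base frame: x ahead of the robot, y to its left, z up, the work surface at z = 0. Lengths are in mm, angles in rad, forces in N, time in s.
With the tool pointing down it reaches from about 400 to 925 mm from the base axis. Payload 12.5 kg.
Tool frame: the origin (TCP) lies between the finger pads; the fingertips stand 19 mm ahead of it and the grasp point (between the pads) is the TCP (env.tips_ahead is the distance from the TCP to the fingertips, in mm); z points along the fingers, y is the line along which they close (so a half turn about z gives the same grasp; the last joint's range is limited). The gripper opens to 95 mm and grips with 3 to 60 N. Pads are 20 mm wide; open, the fingers measure 119 mm over their backs; the gripper's body (75 mm by 180 mm) begins 59 mm behind the grasp point.
Start: joints at [-1.354, 0.491, 1.559, -0, 1.092, -0.106], TCP at [198.287, -592.728, 233.661] pointing down, gripper open.
Joint ranges: [-3.1, 3.1], [-0.84, 2.19], [0.05, 2.79], [-1.13, 4.28], [0.06, 2.93], [-2.69, 2.69]. Speed limits (rad/s): [2.22, 2.22, 2.79, 3.14, 3.14, 3.14].

## Interface

Orientations are given as [roll, pitch, yaw] about the fixed x, y, z axes, in that order (R = Rz(yaw) Ry(pitch) Rx(roll)).
In Python, from cell import env gives the robot as it stands.
- The arm moves only by the shell command python3 -m crank 'ROWS'. ROWS is JSON, a list of rows, each a list of 5 numbers: the shift along the tool's x, y, z in mm, then the turn about the tool's z in degrees, then the finger opening in mm, from 0 to 95.1. In form: [[dx, dy, dz, yaw, grip], ...]. A call has 1 to 10 rows; each row is the pose to reach, as a shift and turn from the pose commanded when the call began, along the tool's axes at that moment; what a row does not reach only later rows make up. A row lasts 1/12 s, in which the tool goes at most 41.7 mm and 7.16 degrees, less where a joint would pass 70% of its speed; a pose out of reach is approached as far as the arm can. A call with a gripper value outside its range is refused whole. The fingers move at their own pace and stop on an object; the grip force is fixed at half the most. Time passes only in rows, so rows that repeat a pose let the fingers close. It gives the time, the measured TCP pose, the force, the opening and the grip force at its end, in the units of the state.
- env.state(): the state, without advancing time (a new reading comes with each control period).
- env.read_camera(name): name is "side" or "top" or "wrist"; returns a dict with "img" (384x512x3 uint8, blue, green, red), "K" (3x3 intrinsics, pixels), "pose" (4x4, takes a point from camera to world coordinates). Camera axes: x right, y down, z forward; pixel columns grow to the right and rows downward; lengths in mm; the calibration is good to about 2 mm. A picture is of the moment at which its call begins. There is no depth.
- env.job_done(): hands the job in; it is judged then, once.
The state is a dict: "t": time; "joints": joint angles; "qvel": joint speeds; "tau": joint torques, N m; "eef_pos": TCP position; "tcp_rot": TCP orientation; "ft_force": force on the tool from outside, world axes, zero at the start; "moment": the same for the moment, N m; "opening": opening from 0.0 (shut) to 1.0 (fully open); "grip_force": force on a finger pad.
Only numpy, scipy, OpenCV 4.12 (cv2) and the standard library are available. Lean on these libraries where they do the work, as an engineer would, in place of code of your own. Each camera call takes 0.05 s, during which the arm holds its last target. There are 200 camera calls.

## Working session

There is one attempt and no reset: what is moved stays moved. The work goes in short steps, Python scripts to look and compute and a shell command to move; the robot and the scene stay as the last step left them, time stands still between calls to the robot, and variables do not carry over. Pictures are saved under pics/ and viewed, at most 10 in all, crops included, and the job is handed in when it is done.

```bash
mkdir -p pics; ls
cat > h.py <<'E'
import numpy as np, cv2
from cell import env
def cam(n): 
    r=env.read_camera(n); return r["img"],np.array(r["K"]),np.array(r["pose"])
def ray(K,P,u,v):
    d=P[:3,:3]@np.linalg.solve(K,[u,v,1.]); return P[:3,3],d/np.linalg.norm(d)
def onz(K,P,u,v,z):
    o,d=ray(K,P,u,v); return o+d*(z-o[2])/d[2]
def proj(K,P,p):
    q=K@(P[:3,:3].T@(np.array(p)-P[:3,3])); return q[:2]/q[2]
E
python3 - <<'E'
from h import *
for n in("top","side"):
    i,K,P=cam(n); cv2.imwrite(f"pics/{n}0.png",i); np.savez(f"{n}0.npz",i=i,K=K,P=P); print(n,K.round(1).tolist(),P.round(3).tolist())
print(env.state())
E
```

```text
pics
top [[401.4, 0.0, 243.4], [0.0, 401.4, 189.7], [0.0, 0.0, 1.0]] [[0.012, -0.987, 0.159, 393.198], [-1.0, -0.013, -0.002, 8.82], [0.004, -0.159, -0.987, 1055.173], [0.0, 0.0, 0.0, 1.0]]
side [[485.7, 0.0, 255.5], [0.0, 485.7, 192.7], [0.0, 0.0, 1.0]] [[-0.992, -0.075, 0.104, 414.313], [-0.128, 0.609, -0.783, 987.201], [-0.005, -0.79, -0.613, 857.636], [0.0, 0.0, 0.0, 1.0]]
{'t': 0.1, 'joints': array([-1.35362965e+00,  4.91492227e-01,  1.55937375e+00, -1.61173748e-05,
        1.09167623e+00, -1.05592926e-01]), 'qvel': array([ 0.00147092, -0.0030912 , -0.00110278,  0.00039029,  0.0002527 ,
        0.00054526]), 'tau': array([ 2.64381422e-03, -6.13622904e+01, -2.58605361e+01,  6.93144067e-02,
        4.70276386e-02, -4.50230129e-05]), 'eef_pos': array([ 198.22306196, -592.53958614,  233.12963252]), 'tcp_rot': array([-3.14064687e+00, -8.58649709e-05,  3.22767003e-01]), 'ft_force': array([ 0.28768468,  0.32184464, -0.1582955 ]), 'moment': array([ 0.04945484, -0.0586403 , -0.01361176]), 'grip_force': 0.0, 'opening': 1.0017332106736363}
```

View pics/top0.png

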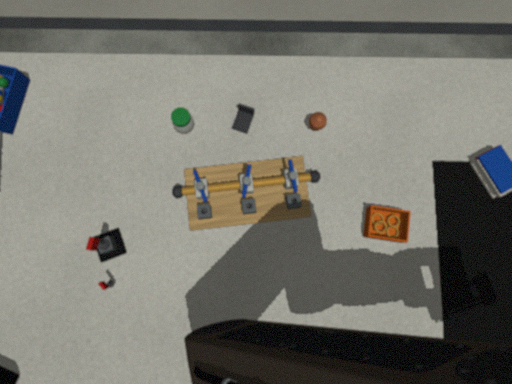

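View pics/side0.png

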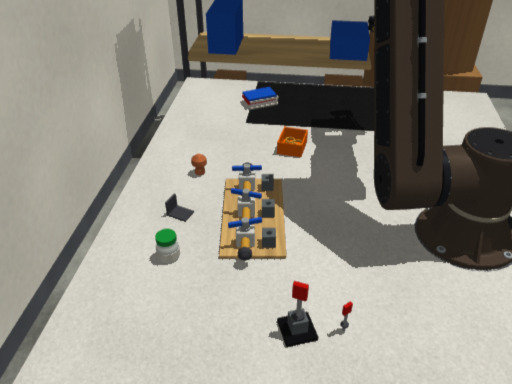

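Top view: the display is centred near (247,190), with blue bars at (200,185), (247,182) and (291,176). The flag candidates are red at (95,243) in the black holder and a small one at (105,284). In the side view they are at (300,291) and (347,309). The larger one, standing in the black-foot holder, fits the description. I'll measure and confirm it with a crop.

```bash
cat > m.py <<'E'
from h import *
from scipy.optimize import least_squares
def blobs(i,lo,hi,mn,roi):
    h=cv2.cvtColor(i,cv2.COLOR_BGR2HSV); m=cv2.inRange(h,lo,hi)
    k=np.zeros_like(m); x0,y0,x1,y1=roi; k[y0:y1,x0:x1]=m[y0:y1,x0:x1]
    n,l,s,c=cv2.connectedComponentsWithStats(k)
    out=[]
    for j in range(1,n):
        if s[j,4]>=mn:
            p=np.argwhere(l==j)[:,::-1].astype(np.float32); out.append((c[j],s[j,4],cv2.minAreaRect(p)))
    return out
def tri(rs):
    A=np.zeros((3,3));b=np.zeros(3)
    for o,d in rs:
        M=np.eye(3)-np.outer(d,d);A+=M;b+=M@o
    p=np.linalg.solve(A,b); return p
E
python3 - <<'E'
from m import *
D={n:np.load(n+"0.npz") for n in("top","side")}
R={"top":(160,140,330,240),"side":(210,150,300,250)}
B={}
for n in D:
    d=D[n]; b=blobs(d["i"],(100,120,60),(130,255,255),6,R[n]); B[n]=b
    print(n,[(c.round(1).tolist(),int(a),np.round(onz(d["K"],d["P"],*c,82),1)[:2].tolist()) for c,a,_ in b])
for n,r in(("top",(70,220,130,300)),("side",(270,270,370,340))):
    d=D[n]
    for lo,hi in(((0,150,80),(8,255,255)),((172,150,80),(180,255,255))):
        for c,a,q in blobs(d["i"],lo,hi,4,r): print(n,"red",c.round(1),a,np.round(q[0],1),np.round(q[1],1),round(q[2]),onz(d["K"],d["P"],*c,110 if a>30 else 50).round(1))
rt=lambda u,v:ray(D["top"]["K"],D["top"]["P"],u,v); rs=lambda u,v:ray(D["side"]["K"],D["side"]["P"],u,v)
# knobs, sockets
d=D["top"]
for nm,(u,v),z in(("knobL",(178,190.5),36),("knobR",(315,176.5),36),("sockA",(204,210),48),("sockB",(249,204.5),48),("sockC",(293,199.5),48),("holder",(111,245),6)): print(nm,onz(d["K"],d["P"],u,v,z).round(1))
a=cv2.resize(D["top"]["i"][210:300,70:140],None,fx=5,fy=5,interpolation=2); b=cv2.resize(D["side"]["i"][265:355,265:365],None,fx=5,fy=5,interpolation=2)
c=cv2.resize(D["top"]["i"][145:235,165:325],None,fx=5,fy=5,interpolation=2)
cv2.imwrite("pics/fl.png",cv2.resize(np.hstack([a,b]),(800,423))); cv2.imwrite("pics/disp.png",c)
E
```

```text
top [([290.5, 165.2], 31, [613.6, -109.4]), ([247.9, 170.1], 33, [599.8, -3.9]), ([196.3, 176.1], 30, [583.0, 123.4]), ([294.1, 185.2], 40, [563.4, -118.0]), ([244.2, 190.2], 35, [549.1, 4.6]), ([203.4, 195.5], 37, [534.8, 104.5])]
side [([254.7, 167.4], 45, [562.1, -117.1]), ([237.8, 167.6], 47, [608.7, -110.0]), ([236.7, 190.9], 53, [595.1, -4.6]), ([254.4, 194.5], 56, [547.2, 4.9]), ([254.7, 220.1], 67, [533.4, 104.7]), ([235.1, 223.5], 64, [578.6, 123.1])]
top red [ 90.7 243.4] 64 [ 91.  243.5] [ 8. 11.] 0 [414.5 361.2 110. ]
top red [102.3 285.4] 21 [102.3 285.3] [6.4 2.8] 45 [314.6 347.9  50. ]
side red [299.8 290.5] 239 [300. 291.] [18. 14.] 90 [412.3 337.1 110. ]
side red [346.9 308.2] 85 [347.  308.5] [13.  8.] 90 [320.4 370.  110. ]
knobL [553.6 174.6  36. ]
knobR [ 594.8 -178.2   36. ]
sockA [502.8 105.2  48. ]
sockB [518.2  -8.   48. ]
sockC [ 532.4 -119.3   48. ]
holder [413.4 347.2   6. ]
```

View pics/fl.png

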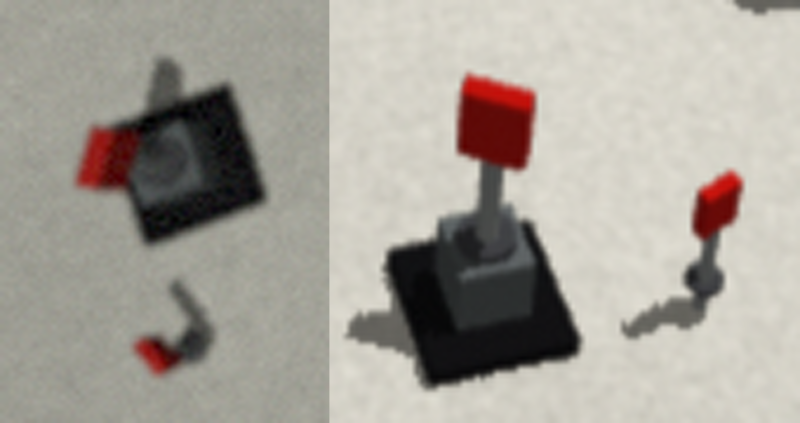

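View pics/disp.png

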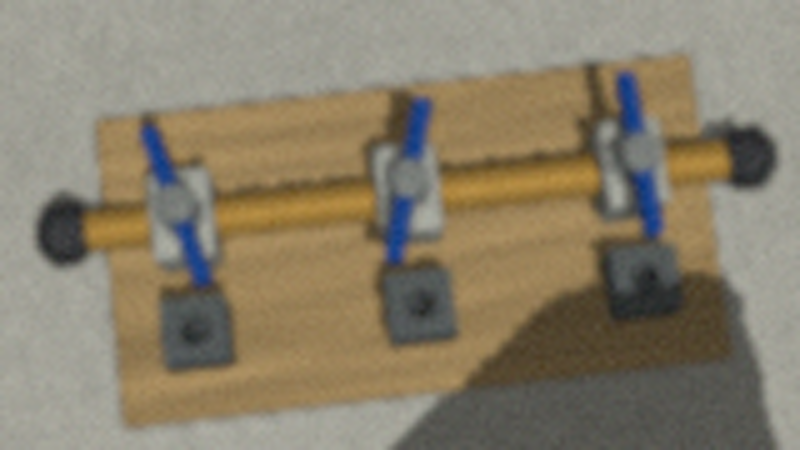

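The crop confirms it: the large flag stands in the black holder, and the small one on a round foot is the decoy. The bars match the given angles, with display yaw ≈ 0.13. I'll set up a helper for tool-axis shifts and go to A.

```bash
cat > go.py <<'E'
import sys
from h import *
def go(x,y,z,yaw):
    s=env.state(); p=s["eef_pos"]; w=s["tcp_rot"][2]
    d=np.array([x,y,z])-p; c,sn=np.cos(w),np.sin(w)
    t=np.degrees((w-yaw+np.pi/2)%np.pi-np.pi/2)
    print("shift",np.round([c*d[0]+sn*d[1], sn*d[0]-c*d[1], -d[2]],1),"yaw",round(t,1),"t",round(s["t"],2),"pos",p.round(1),"rot",s["tcp_rot"].round(3),"F",s["ft_force"].round(1))
if __name__=="__main__": go(*map(float,sys.argv[1:]))
E
python3 go.py 578 149 120 0.38
```

```text
shift [ 595.4 -582.8  113.1] yaw -3.3 t 0.1 pos [ 198.2 -592.5  233.1] rot [-3.141 -0.     0.323] F [ 0.3  0.3 -0.2]
```

```bash
python3 -m crank '[[595,-583,0,-3,0],[595,-583,0,-3,0],[595,-583,0,-3,0],[595,-583,0,-3,0],[595,-583,0,-3,0],[595,-583,0,-3,0],[595,-583,0,-3,0],[595,-583,0,-3,0],[595,-583,0,-3,0],[595,-583,0,-3,0]]'; python3 go.py 578 149 120 0.38
```

```text
t: 0.93
eef_pos: [388.4, -219.8, 233.6]
tcp_rot: [3.142, -0.0, 0.375]
ft_force: [1.2, 0.4, -0.1]
opening: 0.354
grip_force: 0.0
shift [ 311.5 -273.8  113.6] yaw -0.3 t 0.93 pos [ 388.4 -219.8  233.6] rot [ 3.142 -0.     0.375] F [ 1.2  0.4 -0.1]
```

```bash
python3 -m crank '[[311,-274,0,0,0],[311,-274,0,0,0],[311,-274,0,0,0],[311,-274,0,0,0],[311,-274,0,0,0],[311,-274,0,0,0],[311,-274,0,0,0],[311,-274,0,0,0],[311,-274,0,0,0],[311,-274,0,0,0]]'; python3 go.py 578 149 88 0.38
```

```text
t: 1.77
eef_pos: [577.5, 149.5, 233.3]
tcp_rot: [-3.142, 0.0, 0.376]
ft_force: [0.4, -1.2, 0.1]
opening: 0.009
grip_force: 0.0
shift [  0.3   0.7 145.3] yaw -0.3 t 1.77 pos [577.5 149.5 233.3] rot [-3.142  0.     0.376] F [ 0.4 -1.2  0.1]
```

```bash
python3 -m crank '[[0,0,40,0,0],[0,0,80,0,0],[0,0,115,0,0],[0,0,135,0,0],[0,0,145,0,0],[0,0,145,0,0]]'
python3 - <<'E'
from h import *
i,K,P=cam("wrist"); cv2.imwrite("pics/w1.png",i); print(env.state()["ft_force"],env.state()["eef_pos"])
E
```

```text
t: 2.27
eef_pos: [576.2, 147.0, 86.5]
tcp_rot: [-3.141, 0.004, 0.375]
ft_force: [-0.2, -0.2, 0.1]
opening: 0.005
grip_force: 0.0
[ 0.00618956 -0.4534418   1.55969211] [576.9679372  147.07281041  88.28726939]
```

View pics/w1.png

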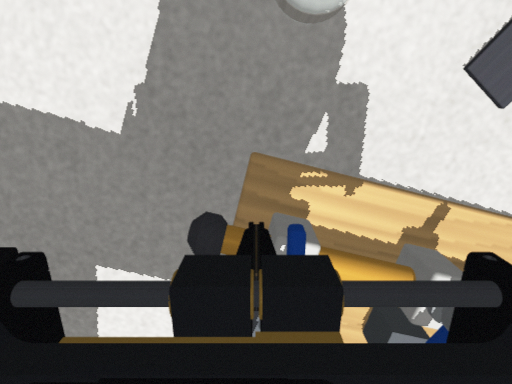

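The wrist view shows the closed fingertips at about (257,240) and bar A's end at (296,240), with a clear gap of about 7 mm. I'll approach gently.

```bash
python3 -m crank '[[0,2,0,0,0],[0,4,0,0,0],[0,4,0,0,0]]' | egrep 'pos|force'; python3 -m crank '[[0,0.5,0,0,0],[0,1,0,0,0],[0,1.5,0,0,0],[0,1.5,0,0,0]]'| egrep 'pos|force'
```

```text
eef_pos: [579.3, 143.1, 90.1]
ft_force: [-0.1, -0.5, -0.1]
grip_force: 0.0
eef_pos: [579.1, 141.9, 88.8]
ft_force: [-0.4, 0.5, 0.1]
grip_force: 0.0
```

```bash
python3 -m crank '[[0,0.5,0,0,0],[0,1,0,0,0],[0,1.5,0,0,0],[0,1.5,0,0,0]]' | egrep 'pos|ft_force'
```

```text
eef_pos: [579.6, 140.5, 88.6]
ft_force: [0.2, -0.5, 0.6]
```

```bash
python3 -m crank '[[0,0.5,0,0,0],[0,1,0,0,0],[0,1,0,0,0]]' | egrep 'pos|ft_force'
```

```text
eef_pos: [580.0, 139.6, 88.6]
ft_force: [-0.0, 0.2, -0.2]
```

```bash
python3 -m crank '[[0,0.5,0,0,0],[0,1,0,0,0],[0,1,0,0,0]]' | egrep 'pos|ft_force'
```

```text
eef_pos: [580.3, 138.7, 88.6]
ft_force: [0.1, -0.7, -0.4]
```

```bash
python3 -m crank '[[0,0.5,0,0,0],[0,1,0,0,0],[0,1,0,0,0]]' | egrep 'pos|ft_force'
```

```text
eef_pos: [580.7, 137.7, 88.6]
ft_force: [1.2, 0.9, -0.2]
```

```bash
python3 -m crank '[[0,0.5,0,0,0],[0,1,0,0,0],[0,1,0,0,0]]' | egrep 'pos|ft_force'
```

```text
eef_pos: [581.0, 137.0, 88.6]
ft_force: [0.1, 1.8, -0.8]
```

```bash
python3 -m crank '[[0,0.5,0,0,0],[0,1,0,0,0],[0,1,0,0,0]]' | egrep 'pos|ft_force'
python3 - <<'E'
from h import *
i,K,P=cam("wrist"); cv2.imwrite("pics/w2.png",cv2.resize(i[180:300,180:340],None,fx=4,fy=4))
E
```

```text
eef_pos: [581.2, 136.5, 88.6]
ft_force: [-0.4, 6.3, 1.2]
```

View pics/w2.png

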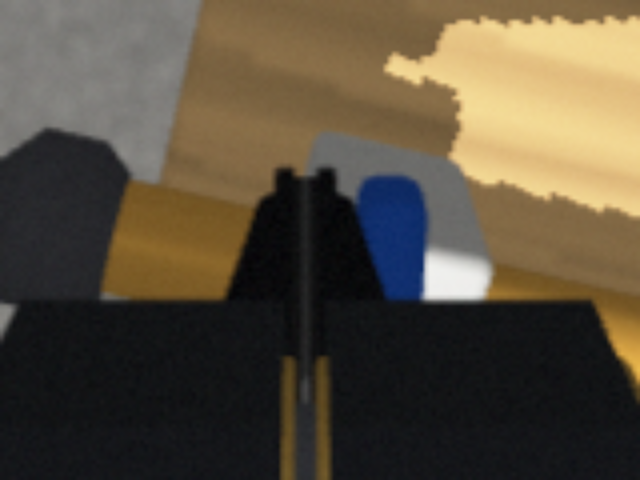

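The fingers touch the bar (crop x≈370) and the force reaches 6.3 N. One more small step will settle it.

```bash
python3 -m crank '[[0,0.5,0,0,0],[0,0.8,0,0,0],[0,0.8,0,0,0]]' | egrep 'pos|ft_force'
```

```text
eef_pos: [581.4, 136.2, 88.7]
ft_force: [-1.5, 9.4, 1.0]
```

A is firm: the force rises with travel, 9.4 N with almost no give. I'll back off, lift and go to B.

```bash
python3 -m crank '[[0,-10,0,0,0],[0,-12,0,0,0],[0,-12,-30,0,0],[0,-12,-45,0,0],[0,-12,-45,0,0]]' | egrep 'pos|ft_force|^t'; python3 go.py 607.5 14 88 -0.17
```

```text
t: 5.2
eef_pos: [578.5, 146.7, 136.6]
tcp_rot: [3.14, -0.005, 0.376]
ft_force: [-0.0, 0.8, 0.2]
shift [-21.7 134.1  48.6] yaw 31.3 t 5.2 pos [578.5 146.7 136.6] rot [ 3.14  -0.005  0.376] F [-0.   0.8  0.2]
```

```bash
python3 -m crank '[[-6,35,0,7,0],[-12,70,0,14,0],[-17,105,0,21,0],[-22,134,0,28,0],[-22,134,0,31,0],[-22,134,0,31,0],[-22,134,0,31,0]]' | egrep 'pos|ft_force|^t'; python3 go.py 607.5 14 88 -0.17
```

```text
t: 5.78
eef_pos: [605.6, 13.6, 133.0]
tcp_rot: [3.141, 0.001, -0.164]
ft_force: [-0.9, 0.1, 0.7]
shift [ 1.8 -0.7 45. ] yaw 0.3 t 5.78 pos [605.6  13.6 133. ] rot [ 3.141e+00  1.000e-03 -1.640e-01] F [-0.9  0.1  0.7]
```

```bash
python3 -m crank '[[1,-1,25,0,0],[1,-1,45,0,0],[1,-1,45,0,0],[1,-1,45,0,0]]' | egrep 'pos|ft_force|^t'; python3 -m crank '[[0,1,0,0,0],[0,2,0,0,0],[0,2.5,0,0,0],[0,2.5,0,0,0]]' | egrep 'pos|ft_force|^t'
```

```text
t: 6.12
eef_pos: [606.5, 15.4, 88.0]
tcp_rot: [3.141, 0.002, -0.163]
ft_force: [0.7, 0.5, -0.5]
t: 6.45
eef_pos: [606.9, 11.9, 89.5]
tcp_rot: [3.142, -0.001, -0.166]
ft_force: [-0.7, -0.3, 0.2]
```

```bash
python3 -m crank '[[0,0.5,0,0,0],[0,1,0,0,0],[0,1,0,0,0]]' | egrep 'pos|ft_force'
```

```text
eef_pos: [606.5, 10.9, 88.8]
ft_force: [-0.0, -0.1, 0.3]
```

```bash
python3 -m crank '[[0,0.5,0,0,0],[0,1,0,0,0],[0,1,0,0,0]]' | egrep 'pos|ft_force'
```

```text
eef_pos: [606.3, 9.9, 88.6]
ft_force: [-0.1, 0.3, 0.8]
```

```bash
python3 -m crank '[[0,0.5,0,0,0],[0,1,0,0,0],[0,1,0,0,0]]' | egrep 'pos|ft_force'
```

```text
eef_pos: [606.1, 8.9, 88.6]
ft_force: [0.0, 0.8, 0.4]
```

```bash
python3 -m crank '[[0,0.5,0,0,0],[0,1,0,0,0],[0,1,0,0,0]]' | egrep 'pos|ft_force'
```

```text
eef_pos: [606.0, 8.0, 88.6]
ft_force: [0.3, -0.0, -0.3]
```

```bash
python3 -m crank '[[0,0.5,0,0,0],[0,1,0,0,0],[0,1,0,0,0]]' | egrep 'pos|ft_force'
```

```text
eef_pos: [605.9, 7.2, 88.6]
ft_force: [1.4, 3.9, -0.2]
```

```bash
python3 -m crank '[[0,0.5,0,0,0],[0,1,0,0,0],[0,1,0,0,0]]' | egrep 'pos|ft_force'
```

```text
eef_pos: [605.9, 6.1, 88.7]
ft_force: [1.8, 3.9, -1.3]
```

```bash
python3 -m crank '[[0,0.4,0,0,0],[0,0.7,0,0,0],[0,0.7,0,0,0]]' | egrep 'pos|ft_force'
```

```text
eef_pos: [605.8, 5.3, 88.7]
ft_force: [3.1, 4.6, -1.3]
```

```bash
python3 -m crank '[[0,0.5,0,0,0],[0,1,0,0,0],[0,1.5,0,0,0],[0,1.5,0,0,0]]' | egrep 'pos|ft_force'
```

```text
eef_pos: [605.6, 3.8, 88.7]
ft_force: [3.5, 3.4, -0.8]
```

```bash
python3 -m crank '[[0,0.5,0,0,0],[0,1,0,0,0],[0,1.5,0,0,0],[0,1.5,0,0,0]]' | egrep 'pos|ft_force'
```

```text
eef_pos: [605.3, 2.3, 88.7]
ft_force: [3.5, 2.2, -1.6]
```

B gives way: the TCP has travelled about 5 mm at a constant force of 3–5 N. I'll swing it further.

```bash
python3 -m crank '[[0,1,0,0,0],[0,2,0,0,0],[0,3,0,0,0],[-1,4,0,0,0],[-1,5,0,0,0],[-1,6,0,0,0],[-2,7,0,0,0],[-2,8,0,0,0],[-2,9,0,0,0],[-3,10,0,0,0]]' | egrep 'pos|ft_force'
```

```text
eef_pos: [600.6, -7.1, 88.7]
ft_force: [5.3, 2.2, -0.4]
```

```bash
python3 -m crank '[[0,1,0,0,0],[0,2,0,0,0],[0,3,0,0,0],[-1,4,0,0,0],[-1,5,0,0,0],[-1,6,0,0,0],[-2,7,0,0,0],[-2,8,0,0,0],[-2,8,0,0,0]]' | egrep 'pos|ft_force'
python3 - <<'E'
from m import *
for n,r in(("top",(160,140,330,240)),("side",(210,150,300,250))):
    i,K,P=cam(n)
    for c,a,q in blobs(i,(100,120,60),(130,255,255),6,r): print(n,a,onz(K,P,*c,82).round(1))
E
```

```text
eef_pos: [597.1, -14.7, 88.6]
ft_force: [0.7, 2.6, 0.1]
top 29 [583.4 123.2  82. ]
top 38 [ 563.5 -118.    82. ]
side 41 [ 560.8 -116.8   82. ]
side 19 [579.5 -30.   82. ]
side 41 [564.   24.7  82. ]
side 60 [533.2 107.2  82. ]
side 72 [579.8 123.9  82. ]
```

B has swung about 60°, within its limit, and I'll leave it there. Next I test C.

```bash
python3 -m crank '[[4,-1,0,0,0],[7,-2,0,0,0],[7,-2,-25,0,0],[7,-2,-45,0,0],[7,-2,-45,0,0],[7,-2,-45,0,0]]' | egrep 'pos|ft_force|^t'; python3 go.py 615 -89 88 0.18
```

```text
t: 11.05
eef_pos: [604.8, -13.8, 134.4]
tcp_rot: [3.141, -0.002, -0.166]
ft_force: [-0.2, -0.2, -0.4]
shift [22.4 72.5 46.4] yaw -19.8 t 11.05 pos [604.8 -13.8 134.4] rot [ 3.141e+00 -2.000e-03 -1.660e-01] F [-0.2 -0.2 -0.4]
```

```bash
python3 -m crank '[[8,25,0,-7,0],[16,50,0,-14,0],[22,72,0,-20,0],[22,72,0,-20,0],[22,72,25,-20,0],[22,72,45,-20,0],[22,72,45,-20,0],[22,72,45,-20,0]]' | egrep 'pos|ft_force|^t'; python3 -m crank '[[0,1,0,0,0],[0,2,0,0,0],[0,3,0,0,0],[0,3,0,0,0]]' | egrep 'pos|ft_force|^t'
```

```text
t: 11.72
eef_pos: [613.5, -87.9, 87.4]
tcp_rot: [-3.14, 0.003, 0.182]
ft_force: [0.4, -0.1, 0.8]
t: 12.05
eef_pos: [615.1, -91.5, 89.5]
tcp_rot: [3.141, -0.001, 0.183]
ft_force: [0.7, -0.3, -0.1]
```

```bash
python3 -m crank '[[0,0.5,0,0,0],[0,1,0,0,0],[0,1,0,0,0]]' | egrep 'pos|ft_force'
```

```text
eef_pos: [615.0, -92.3, 88.8]
ft_force: [0.0, 0.5, 0.3]
```

```bash
python3 -m crank '[[0,0.5,0,0,0],[0,1,0,0,0],[0,1,0,0,0]]' | egrep 'pos|ft_force'
```

```text
eef_pos: [615.1, -93.3, 88.6]
ft_force: [0.5, 0.3, 0.3]
```

```bash
python3 -m crank '[[0,0.5,0,0,0],[0,1,0,0,0],[0,1,0,0,0]]' | egrep 'pos|ft_force'
```

```text
eef_pos: [615.3, -94.3, 88.6]
ft_force: [-0.1, -0.2, 0.6]
```

```bash
python3 -m crank '[[0,0.5,0,0,0],[0,1,0,0,0],[0,1,0,0,0]]' | egrep 'pos|ft_force'
```

```text
eef_pos: [615.5, -95.3, 88.6]
ft_force: [-0.3, -0.1, -0.7]
```

```bash
python3 -m crank '[[0,0.5,0,0,0],[0,1,0,0,0],[0,1,0,0,0]]' | egrep 'pos|ft_force'
```

```text
eef_pos: [615.6, -95.9, 88.6]
ft_force: [0.2, 2.8, 0.5]
```

```bash
python3 -m crank '[[0,0.5,0,0,0],[0,1,0,0,0],[0,1,0,0,0]]' | egrep 'pos|ft_force'
```

```text
eef_pos: [615.7, -96.4, 88.6]
ft_force: [-0.1, 7.7, 0.9]
```

C is firm too (7.7 N, no give), so the loose screw is B. I'll back off, lift, and work out the move to the flag.

```bash
python3 -m crank '[[0,-8,0,0,0],[0,-10,-10,0,0],[0,-10,-50,0,0],[0,-10,-90,0,0],[0,-10,-130,0,40],[0,-10,-150,0,40],[0,-10,-150,0,40]]' | egrep 'pos|ft_force|^t'
python3 - <<'E'
from m import *
from go import go
D={n:np.load(n+"0.npz") for n in("top","side")}
p=tri([ray(D["top"]["K"],D["top"]["P"],90.7,243.4),ray(D["side"]["K"],D["side"]["P"],299.8,290.5)]); print(p)
go(p[0],p[1],240,0.3)
i,K,P=cam("wrist"); R=env.state(); print("camera rel tcp",(P[:3,3]-R["eef_pos"]).round(0),P[:3,:3].round(2).tolist())
E
```

```text
t: 14.13
eef_pos: [615.4, -87.6, 244.8]
tcp_rot: [3.137, -0.008, 0.183]
ft_force: [0.5, -0.1, 1.0]
[413.26343782 353.88822087 129.39772079]
shift [-118.2 -471.     4.8] yaw -6.7 t 14.13 pos [615.4 -87.6 244.8] rot [ 3.137 -0.008  0.183] F [ 0.5 -0.1  1. ]
camera rel tcp [ 82.  16. 155.] [[0.18, -0.94, -0.28], [-0.98, -0.17, -0.06], [0.0, 0.29, -0.96]]
```

```bash
python3 go.py 369 346 245 0.183; python3 -m crank '[[-164,-471,0,0,60],[-164,-471,0,0,60],[-164,-471,0,0,60],[-164,-471,0,0,60],[-164,-471,0,0,60],[-164,-471,0,0,60],[-164,-471,0,0,60],[-164,-471,0,0,60],[-164,-471,0,0,60],[-164,-471,0,0,60]]' | egrep 'pos|ft_force|^t';python3 go.py 369 346 245 0.183
```

```text
shift [-162.4 -471.    -3.2] yaw 0.0 t 14.18 pos [614.6 -87.5 241.8] rot [ 3.139 -0.005  0.183] F [ 0.6 -0.4 -1.2]
t: 15.02
eef_pos: [405.8, 275.8, 237.8]
tcp_rot: [3.141, 0.001, 0.183]
ft_force: [0.9, 0.1, -0.3]
shift [-23.4 -75.7  -7.2] yaw 0.0 t 15.02 pos [405.8 275.8 237.8] rot [3.141e+00 1.000e-03 1.830e-01] F [ 0.9  0.1 -0.3]
```

```bash
python3 -m crank '[[-12,-40,0,0,60],[-22,-73,0,0,60],[-22,-73,0,0,60],[-22,-73,0,0,60],[-22,-73,0,0,60]]' | egrep 'pos|ft_force|^t'
python3 - <<'E'
from m import *
i,K,P=cam("wrist"); np.savez("w3.npz",i=i,K=K,P=P); cv2.imwrite("pics/w3.png",i)
for lo,hi in(((0,150,60),(8,255,255)),((172,150,60),(180,255,255))):
  for c,a,q in blobs(i,lo,hi,30,(0,0,512,384)): print(c.round(1),a,[np.round(v,1) for v in q],onz(K,P,*c,145).round(1))
print(env.state()["eef_pos"])
E
```

```text
t: 15.43
eef_pos: [372.5, 341.9, 237.9]
tcp_rot: [3.141, 0.001, 0.184]
ft_force: [-0.1, -0.3, -0.1]
[253.5 149.6] 533 [array([253.6, 149.6]), array([15.5, 38.6]), np.float64(23.2)] [416.4 352.5 145. ]
[249.7 224.9] 204 [array([249.7, 224.7]), array([22.5, 10.8]), np.float64(56.3)] [348.6 343.5 145. ]
[372.87333165 341.52302455 238.05269225]
```

View pics/w3.png

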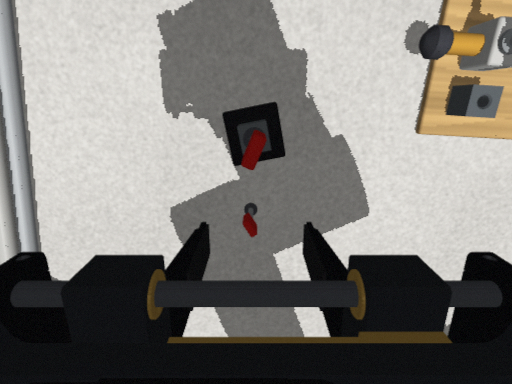

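The wrist view shows the flag at (253,149) in the black holder and the small decoy at (250,225). I'll refine the yaw from the bright top face only.

Run:
```python
from m import *
from go import go
d=np.load("w3.npz"); i,K,P=d["i"],d["K"],d["P"]
v=i[125:175,230:280]; r=v[...,2].astype(int); m=(r>60)&(v[...,1]<70)
print(np.histogram(r[m],bins=12))
for nm,mm in(("all",m),)+tuple((f">{t}",m&(r>t)) for t in(110,130,150)):
    p=np.argwhere(mm)[:,::-1].astype(np.float32)+[230,125]
    if len(p)<20: continue
    q=cv2.minAreaRect(p.astype(np.float32)); w=[onz(K,P,*b,145)[:2] for b in cv2.boxPoints(q)]
    e=[w[1]-w[0],w[2]-w[1]]; L=max(e,key=np.linalg.norm); W=min(e,key=np.linalg.norm)
    print(nm,len(p),"len",np.linalg.norm(L).round(1),"wid",np.linalg.norm(W).round(1),"ang",round((np.arctan2(L[1],L[0])+1.57)%3.1416-1.57,3),"c",np.mean(w,0).round(1))
```

```text
(array([ 21,  15,  10,   7,  15,  24,  39,  16,  40,  75, 273,  68]), array([ 61.        ,  64.58333333,  68.16666667,  71.75      ,
        75.33333333,  78.91666667,  82.5       ,  86.08333333,
        89.66666667,  93.25      ,  96.83333333, 100.41666667,
       104.        ]))
all 603 len 34.6 wid 28.3 ang -0.911 c [414.4 354.9]
```

Run:
```python
from m import *
d=np.load("w3.npz"); i,K,P=d["i"],d["K"],d["P"]
v=i[125:175,230:280]; r=v[...,2].astype(int)
for t in(75,88,94):
    m=((r>t)&(v[...,1]<40)).astype(np.uint8); n,l,s,c=cv2.connectedComponentsWithStats(m); j=1+s[1:,4].argmax()
    p=np.argwhere(l==j)[:,::-1].astype(np.float32)+np.float32([230,125])
    q=cv2.minAreaRect(p); w=[onz(K,P,*b,145)[:2] for b in cv2.boxPoints(q)]
    e=[w[1]-w[0],w[2]-w[1]]; L=max(e,key=np.linalg.norm); W=min(e,key=np.linalg.norm)
    print(t,len(p),np.linalg.norm(L).round(1),np.linalg.norm(W).round(1),"ang",round((np.arctan2(L[1],L[0])+1.57)%3.1416-1.57,3),"c",np.mean(w,0).round(1))
print("nadir-lean check: top/foot px",proj(K,P,[416,353,145]),proj(K,P,[416,353,20]))
```

```text
75 544 31.9 12.4 ang -0.228 c [416.  352.4]
88 454 29.1 11.0 ang -0.217 c [414.5 352.5]
94 396 28.7 10.4 ang -0.202 c [414.2 352.3]
nadir-lean check: top/foot px [252.86687481 149.97068019] [253.84113006 133.92147166]
```

```bash
python3 go.py 415 352.5 126 -0.215
```

```text
shift [ 43.4  -3.1 112.1] yaw 22.8 t 15.48 pos [372.9 341.5 238.1] rot [3.141e+00 1.000e-03 1.830e-01] F [0.1 0.1 0.6]
```

```bash
python3 -m crank '[[20,-2,0,7,60],[43,-3,0,14,60],[43,-3,0,21,60],[43,-3,0,23,60],[43,-3,30,23,60],[43,-3,60,23,60],[43,-3,90,23,60],[43,-3,112,23,60],[43,-3,112,23,60],[43,-3,112,23,60]]' | egrep 'pos|ft_force|^t'; python3 go.py 415 352.5 126 -0.215; python3 -m crank '[[0,0,0,0,20],[0,0,0,0,0],[0,0,0,0,0],[0,0,0,0,0],[0,0,0,0,0],[0,0,0,0,0],[0,0,0,0,0]]'
```

```text
t: 16.32
eef_pos: [414.9, 352.0, 126.2]
tcp_rot: [3.14, 0.001, -0.22]
ft_force: [0.1, 0.9, 0.6]
shift [-0.  -0.5  0.2] yaw -0.3 t 16.32 pos [414.9 352.  126.2] rot [ 3.14e+00  1.00e-03 -2.20e-01] F [0.1 0.9 0.6]
t: 16.9
eef_pos: [414.4, 353.2, 126.8]
tcp_rot: [-3.141, -0.0, -0.218]
ft_force: [-0.1, 0.6, -0.6]
opening: 0.202
grip_force: 0.0
```

```bash
python3 -m crank '[[0,0,0,0,0],[0,0,0,0,0],[0,0,0,0,0],[0,0,0,0,0],[0,0,0,0,0]]'
```

```text
t: 17.32
eef_pos: [414.4, 353.2, 126.5]
tcp_rot: [3.141, 0.0, -0.218]
ft_force: [-0.4, -0.2, -0.1]
opening: 0.127
grip_force: 30.0
```

```bash
python3 -m crank '[[0,0,-8,0,0],[0,0,-20,0,0],[0,0,-35,0,0],[0,0,-65,0,0],[0,0,-95,0,0],[0,0,-95,0,0],[0,0,-95,0,0]]'
python3 - <<'E'
from m import *
from go import go
i,K,P=cam("side"); np.savez("s4.npz",i=i,K=K,P=P)
go(515.3,-7.3,221,0.13); go(515.3,-7.3,221,-0.218)
E
```

```text
t: 17.9
eef_pos: [414.8, 353.4, 223.4]
tcp_rot: [-3.139, -0.002, -0.218]
ft_force: [-0.2, -0.4, -1.2]
opening: 0.125
grip_force: 30.0
shift [176.6 330.    1.1] yaw -20.0 t 17.95 pos [414.3 353.1 222.1] rot [-3.141e+00 -1.000e-03 -2.180e-01] F [-0.  -0.1 -0.4]
shift [176.6 330.    1.1] yaw -0.0 t 17.95 pos [414.3 353.1 222.1] rot [-3.141e+00 -1.000e-03 -2.180e-01] F [-0.  -0.1 -0.4]
```

```bash
python3 go.py 466 -14 222 0.13; python3 -m crank '[[130,340,0,-20,0],[130,340,0,-20,0],[130,340,0,-20,0],[130,340,0,-20,0],[130,340,0,-20,0],[130,340,0,-20,0],[130,340,0,-20,0],[130,340,0,-20,0],[130,340,0,-20,0],[130,340,0,-20,0]]'; python3 go.py 466 -14 170 0.13
```

```text
shift [1.299e+02 3.472e+02 1.000e-01] yaw -20.0 t 17.95 pos [414.3 353.1 222.1] rot [-3.141e+00 -1.000e-03 -2.180e-01] F [-0.  -0.1 -0.4]
t: 18.78
eef_pos: [468.2, -12.5, 220.6]
tcp_rot: [3.141, 0.001, 0.126]
ft_force: [-0.1, 0.7, -1.1]
opening: 0.119
grip_force: 30.0
shift [-2.4  1.2 50.6] yaw -0.2 t 18.78 pos [468.2 -12.5 220.6] rot [3.141e+00 1.000e-03 1.260e-01] F [-0.1  0.7 -1.1]
```

```bash
python3 -m crank '[[-2,1,30,0,0],[-2,1,52,0,0],[-2,1,52,0,0],[-2,1,52,0,0],[-2,1,52,0,0]]' | egrep 'pos|ft_f|^t|rot'
python3 - <<'E'
from m import *
i,K,P=cam("wrist"); np.savez("w5.npz",i=i,K=K,P=P,p=env.state()["eef_pos"])
p=env.state()["eef_pos"]; print(p, "sock px",proj(K,P,[515.3,-7.3,48]),"foot",proj(K,P,[*p[:2],p[2]-106.5]),"collar",proj(K,P,[*p[:2],p[2]-74]))
cv2.imwrite("pics/w5.png",cv2.resize(i[80:280,160:360],None,fx=3,fy=3))
E
```

```text
t: 19.2
eef_pos: [466.1, -7.9, 170.1]
tcp_rot: [3.142, 0.0, 0.131]
ft_force: [0.8, -0.0, -1.2]
[466.30963755  -7.90536662 170.45922343] sock px [262.76037977 140.75320049] foot [256.42250966 195.94328844] collar [256.45690164 208.20735428]
```

View pics/w5.png

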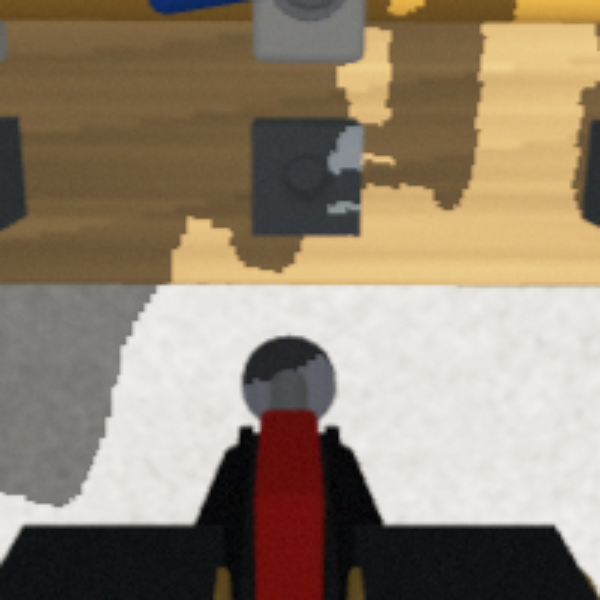

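The crop shows the hole of socket B at crop (306,175), i.e. full px (261.8,138.2), and the collar at crop (289,384). The flag hangs straight and is centred on the TCP.

Run:
```python
from m import *
from go import go
d=np.load("w5.npz"); i,K,P=d["i"],d["K"],d["P"]
for u,v in((261.7,138.0),(262,138.5)):
  h=onz(K,P,u,v,48); print("hole",h.round(1))
c=onz(K,P,256,208.2,97); print("collar",c.round(1),d["p"].round(1)); o=c-d["p"]
go(h[0]-o[0],h[1]-o[1],170,0.13)
# cross-check hole in original top view: dark centre of socket B
t=np.load("top0.npz"); g=cv2.cvtColor(t["i"],cv2.COLOR_BGR2GRAY)[199:212,241:257]; m=cv2.GaussianBlur(g,(3,3),0); _,_,l,_=cv2.minMaxLoc(m); print("top",l,onz(t["K"],t["P"],241+l[0],199+l[1],45).round(1))
```

```text
hole [517.7  -6.   48. ]
hole [517.3  -6.3  48. ]
collar [466.5  -7.5  97. ] [466.3  -7.9 170.5]
shift [50.5  5.5  0.5] yaw 0.1 t 19.25 pos [466.3  -7.9 170.5] rot [ 3.141e+00 -1.000e-03  1.310e-01] F [0.6 0.7 0.3]
top (9, 7) [514.8 -10.6  45. ]
```

```bash
python3 -m crank '[[25,3,0,0,0],[50.4,5.4,0,0,0],[50.4,5.4,0,0,0],[50.4,5.4,0,0,0],[50.4,5.4,6,0,0],[50.4,5.4,12,0,0],[50.4,5.4,12,0,0],[50.4,5.4,12,0,0]]' | egrep 'pos|ft_f|^t|rot'; python3 go.py 517.2 -6.6 150 0.13; python3 -m crank '[[0,0,2,0,0],[0,0,4,0,0],[0,0,5,0,0],[0,0,6,0,0],[0,0,7,0,0],[0,0,7,0,0]]' | egrep 'pos|ft_f|^t|rot'
```

```text
t: 19.92
eef_pos: [515.9, -6.9, 157.3]
tcp_rot: [-3.141, 0.001, 0.131]
ft_force: [0.5, 0.0, 0.1]
shift [ 1.3 -0.2  7.3] yaw 0.0 t 19.92 pos [515.9  -6.9 157.3] rot [-3.141e+00  1.000e-03  1.310e-01] F [0.5 0.  0.1]
t: 20.42
eef_pos: [516.5, -6.9, 150.5]
tcp_rot: [3.142, 0.0, 0.131]
ft_force: [0.1, 0.3, -0.2]
```

```bash
python3 -m crank '[[0,0,1,0,0],[0,0,2,0,0],[0,0,3,0,0],[0,0,4,0,0],[0,0,4,0,0]]' | egrep 'pos|ft_f|^t|rot'
```

```text
t: 20.83
eef_pos: [516.5, -6.9, 146.4]
tcp_rot: [3.142, 0.0, 0.131]
ft_force: [0.4, -0.2, -1.4]
```

```bash
python3 -m crank '[[0,0,2,0,0],[0,0,4,0,0],[0,0,6,0,0],[0,0,7,0,0],[0,0,7,0,0]]' | egrep 'pos|ft_f|^t|rot'
```

```text
t: 21.25
eef_pos: [516.4, -6.9, 139.3]
tcp_rot: [-3.142, 0.0, 0.131]
ft_force: [-0.9, 0.7, -0.7]
```

```bash
python3 -m crank '[[0,0,2,0,0],[0,0,4,0,0],[0,0,6,0,0],[0,0,8,0,0],[0,0,10,0,0],[0,0,10,0,0]]' | egrep 'pos|ft_f|^t|rot'
```

```text
t: 21.75
eef_pos: [516.4, -6.9, 129.2]
tcp_rot: [-3.142, 0.001, 0.131]
ft_force: [0.2, 0.7, -1.9]
```

```bash
python3 -m crank '[[0,0,1,0,0],[0,0,2,0,0],[0,0,2.5,0,0],[0,0,2.5,0,0]]' | egrep 'pos|ft_f|^t|rot'
```

```text
t: 22.08
eef_pos: [516.5, -7.0, 127.1]
tcp_rot: [3.142, 0.0, 0.131]
ft_force: [-1.0, -0.5, -0.9]
```

```bash
python3 -m crank '[[0,0,0.5,0,0],[0,0,0.8,0,0],[0,0,0.8,0,0]]' | egrep 'pos|ft_f|^t|rot'
```

```text
t: 22.33
eef_pos: [516.6, -6.9, 126.5]
tcp_rot: [3.141, -0.0, 0.131]
ft_force: [-0.6, 0.3, 2.7]
```

Contact at exactly the home height (126.5 mm, force +2.7 N). I'll release and lift away.

```bash
python3 -m crank '[[0,0,0.4,0,0],[0,0,0.4,0,0],[0,0,0.4,0,20],[0,0,0.4,0,35],[0,0,0.4,0,35],[0,0,0.4,0,35],[0,0,0.4,0,35]]' | egrep 'pos|ft_f|^t|open'; python3 -m crank '[[0,0,-10,0,35],[0,0,-40,0,35],[0,0,-80,0,35],[0,0,-120,0,35],[0,0,-120,0,35],[-40,0,-120,0,35],[-80,0,-120,0,35],[-80,0,-120,0,35]]' | egrep 'pos|ft_f|^t|open'
python3 - <<'E'
from m import *
i,K,P=cam("side"); cv2.imwrite("pics/end.png",cv2.resize(i[140:350,150:370],None,fx=2.7,fy=2.7)[:600])
for c,a,q in blobs(i,(100,120,60),(130,255,255),6,(210,150,300,250)): print("bar",a,onz(K,P,*c,82).round(1))
print("expected px foot/top",proj(K,P,[516.6,-7,53]),proj(K,P,[516.6,-7,145]))
for c,a,q in blobs(i,(0,150,60),(8,255,255),20,(230,130,300,260)): print("red",c,a,"exp",proj(K,P,[516.6,-7,125]))
E
```

```text
t: 22.92
eef_pos: [516.5, -7.0, 125.8]
tcp_rot: [3.142, 0.0, 0.131]
ft_force: [0.0, -0.6, -0.7]
opening: 0.357
t: 23.58
eef_pos: [431.3, -17.0, 246.1]
tcp_rot: [-3.141, 0.003, 0.131]
ft_force: [0.4, -0.2, 1.5]
opening: 0.364
bar 46 [ 561.7 -116.9   82. ]
bar 48 [ 609.1 -110.5   82. ]
bar 22 [580.8 -31.8  82. ]
bar 43 [563.7  24.8  82. ]
bar 66 [532.9 106.4  82. ]
bar 80 [579.7 123.1  82. ]
expected px foot/top [266.506618   201.25091521] [266.84673868 172.86113769]
red [267.67515924 179.63694268] 157 exp [266.77016251 179.25292919]
```

View pics/end.png

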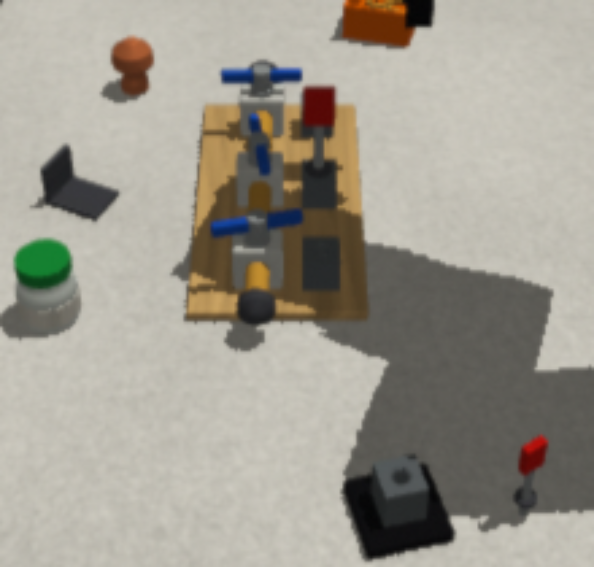

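The flag stands upright and home in socket B (crop (319,130)). Screw B is turned, A and C are unchanged, and the bystanders haven't moved.

```bash
python3 -c "
from cell import env
print(env.job_done())"
```

```text
the job is handed in; nothing more can be done
None
```

I tried the screws left to right: A and C held firm, B was loose and I left it swung about 60°; the red flag now stands upright and fully home in socket B, released, and the job is handed in at about 24 s.

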